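Shut the tagged air valve in the bench service duct

ROBOT

A 7-joint arm with a two-finger parallel gripper is mounted at the origin on the work surface. World frame = base frame: x ahead of the robot, y to its left, z up, the work surface at z = 0. Lengths are in m, angles in rad, forces in N, time in s.
With the tool pointing down it reaches from about 0.425 to 0.925 m from the base axis. Payload 6.8 kg.
Tool frame: the origin (TCP) lies on the mounting face of the last link; the fingertips stand 173 mm ahead of it and the grasp point (between the pads) lies 155 mm ahead of it; z points along the fingers, y is the line along which they close (so a half turn about z gives the same grasp; the last joint's range is limited). The gripper opens to 85 mm and grips with 20 to 120 N. Pads are 22 mm wide; open, the fingers measure 114 mm over their backs; the gripper's body (76 mm by 85 mm) begins 54 mm behind the grasp point. The pads swing forward as they close: fully open they stand 13 mm farther back than shut.
Start: joints at [-1.292, 0.477, 0.022, 1.555, -0.011, 1.109, -0.083], TCP at [0.255, 0.625, 0.405] pointing down, gripper open.
Joint ranges: [-2.96, 2.96], [-0.34, 2.1], [-1.41, 1.46], [0.24, 2.44], [-1.37, 4.51], [0.17, 1.92], [-2.96, 2.96]. Speed limits (rad/s): [2.39, 2.39, 3.14, 3.14, 3.14, 3.14, 3.14].

INTERFACE

Orientations are given as a unit quaternion [w, x, y, z].
In Python, from station import bot gives the robot as it stands. The module is installed in compiled form; this text tells all that it offers.
- The arm moves only by the shell command python3 -m pendant 'ROWS' [FORCE]. ROWS is JSON, a list of rows, each a list of 5 numbers: the finger opening in m, from 0 to 0.0854, then the shift along the tool's x, y, z in m, then the turn about the tool's z in degrees. In form: [[jaw, x, y, z, yaw], ...]. A call has 1 to 12 rows; each row shifts and turns the commanded pose from where the row before left it, along the tool's axes as they then stand; what a row does not reach is not made up. A row lasts 1/12 s, in which the tool goes at most 41.7 mm and 7.16 degrees, less where a joint would pass 70% of its speed; a pose out of reach is approached as far as the arm can. A call with a gripper value outside its range is refused whole. The fingers move at their own pace and stop on an object; FORCE is the grip in N (left out, the last holds). Time passes only in rows, so rows that do not move let the fingers close. It gives the time, the measured TCP pose, the force, the opening and the grip force at its end, in the units of the state.
- bot.get_obs(): the state, without advancing time (a new reading comes with each control period).
- bot.read_camera(name): name is "side" or "top"; returns (picture, depth): 480x640x3 uint8, blue, green, red; 480x640 float32, m along the optical axis (not along the pixel's ray), 0 where there is no reading.
- bot.camera_model(name): a dict with "intrinsics" (3x3 intrinsics, pixels), "R" (3x3) and "t" (3): a world point X has camera coordinates R X + t. Camera axes: x right, y down, z forward; pixel columns grow to the right and rows downward; lengths in m; the calibration is good to about 2 mm. A picture is of the moment at which its call begins. camera_model takes no time and is no camera call.
- bot.hand_in(): hands the job in; it is judged then, once.
Trained networks look in the newest picture that a camera, given by its name, has taken for a name from the list of things; names that differ only in an ending like _2 or _b are one class to them, and where a whole thing is asked for, a point or a joint stands for the part that bears it (a point fixed in the world has none). Each returns a list of dicts, best first, with "score" (0 to 1); they miss things now and then, are a little off and sometimes report something else, mostly with a low value. They report only what shows in the picture. A call takes as long as a camera call.
- bot.boxes_of(name, camera): "at" ([column, row] in pixels, amid what is visible of it).
- bot.trace(name, camera): "mask" (480x640 bool, what is visible of it) and "at" ([column, row] in pixels, amid what is visible of it).
- bot.pinpoint(name, camera): "at" ([column, row] in pixels: a listed point, or the origin of a listed thing).
The state is a dict: "t": time; "q": joint angles; "joint_vel": joint speeds; "joint_torque": joint torques, N m; "eef_pos": TCP position; "tool_rot": TCP orientation; "contact_force": force on the tool from outside, world axes, zero at the start; "torque": the same for the moment, N m; "gripper_width": opening from 0.0 (shut) to 1.0 (fully open); "grasp_force": force on a finger pad.
Only numpy, scipy, OpenCV 4.12 (cv2) and the standard library are available. Lean on these libraries where they do the work, as an engineer would, in place of code of your own. Each camera call takes 0.05 s, during which the arm holds its last target. There are 200 camera calls.

TASK

Shut off the compressed air to the tester: with the fingertips against its upright lip, push the loose aluminium cover of the grey service duct all the way to the left (as seen from the robot), then push the handle of the tagged valve (the one with the round metal disc under its nut) round to the left until it is fully shut. Push only: do not lift the cover or pick anything up. Leave the cover slid open and lying flat, the other valve open, and the things on the bench and in the duct where they are.

Things in the scene. Friction and masses are not known exactly. Their poses are not given: they have to be found in the camera images.
- duct: Grey sheet-steel service duct fixed on the bench, 170 (x) x 530 (y) x 100 high, walls 5; origin under its centre, own x away from the robot (turned up to 0.2 rad), y left along it, z up. Left part (own y -10 to 260) closed by a screwed plate. Copper pipes 14 thick leave its front 36 above the bench and drop to it 107 in front of the duct's centre-line.
- duct_opening (a point): Centre of the duct's open right part (own y -260 to -10, 137 wide in x), at the level of the two ledges the cover runs on, 90 above the bench; axes as the duct's. Guide lips and end plates rise 10 above the ledges. A brass and aluminium manifold lies inside.
- cover: Loose aluminium plate 156 (x) x 256 (y) x 4, 0.35 to 0.7 kg, lying on the ledges between the guide lips (2 play each side); origin at the centre of its underside, axes as the duct's. Starts over the opening (y -130 to -112 in the duct's frame), slides left until it meets the left end plate at y = +132. 2 to 5 N moves it.
- cover_lip (a point): Centre of the cover's upright lip, an aluminium angle fixed across the middle of the cover: 110 long in x, 5 thick in y, its top 22 above the plate; this point lies 11 under the top, 11 above the plate's upper face, 105 above the bench. Push on its right (-y) face.
- tagged_axis (a point): On the vertical spindle of the tagged valve, at its handle's mid height (73 above the bench). One of two like brass ball valves under the cover, at duct x +25 and y -198 or -100, either way round; it alone wears a plain steel disc, 34 across, under the spindle nut (nut top 10 above this point). More than 15 from the spindle nothing under the handle is higher than 51 above the bench.
- tagged_lever (a joint): Angle of the tagged valve's handle, rad: 0 = fully open, handle in line with its pipe, pointing to the robot (duct -x); pushed clockwise seen from above, its end going left, to 1.57 = fully shut at a hard stop, handle pointing left (duct +y). Stays where it is left; about 5 N moves it at 50 from the spindle. Starts at 0 to 0.15.
- tagged_grip (a point): Point on the middle line of the tagged valve's handle, 50 from the spindle, 73 above the bench. The handle is a straight black sleeve 15 wide and 10 high (68 to 78 above the bench), ending 72 from the spindle. The point turns with it, its own -x pointing to the handle's end.
- plain_axis (a point): The same point on the spindle of the other, untagged valve (only a small nut on top).
- plain_lever (a joint): Angle of the untagged valve's handle, same sense; starts at 0 to 0.15 (open) and is to stay so.
- nipple: Spare brass pipe nipple, 24 across, 30 high, standing loose on the duct's floor between the valves; origin under its centre.
- jar: White screw-top sample jar, 60 across, 75 high, standing on the bench in front of the duct; origin under its centre.
- spanner: Steel spanner about 180 long lying on the bench in front of the duct, its own x along it.
- weight: Steel calibration weight with a knob, 38 across, 68 high, behind the duct; origin under its centre.
- clamp: Small black specimen clamp with a screw, 50 x 90 (plus its knob) x 54 high, behind the duct; origin under its base.
- tray: Shallow steel tray with three white specimens, 100 x 140 x 22, on the bench at the duct's left end; origin under its centre.

How it is judged:
By the outcome, as a careful person would: the job done as asked, in the order asked, and still so for the second after the job is handed in, with the robot touching nothing.
It also fails if it takes over 48 s, if anything falls off the work surface, if the arm or the gripper's body presses on something with over 40 N, if the wrist force passes 120 N, or if a joint passes its speed limit or range.

## Working session

There is one attempt and no reset: what is moved stays moved. The work goes in short steps, Python scripts to look and compute and a shell command to move; the robot and the scene stay as the last step left them, time stands still between calls to the robot, and variables do not carry over. Pictures are saved under pics/ and viewed, at most 10 in all, crops included, and the job is handed in when it is done.

```bash
mkdir -p pics; cat > h.py <<'E'
import numpy as np, cv2
from station import bot
def ray(cam,at):
    m=bot.camera_model(cam);K,R,t=[np.array(m[k],float) for k in("intrinsics","R","t")]
    d=R.T@np.linalg.solve(K,np.array([at[0],at[1],1.]));return -R.T@t,d
def atz(cam,at,z):
    c,d=ray(cam,at);return c+d*(z-c[2])/d[2]
def atdepth(cam,at,dep):
    c,d=ray(cam,at);return c+d*dep
def proj(cam,X):
    m=bot.camera_model(cam);K,R,t=[np.array(m[k],float) for k in("intrinsics","R","t")]
    p=K@(R@np.array(X)+t);return p[:2]/p[2]
E
python3 - <<'E'
from h import *
np.set_printoptions(precision=4,suppress=True)
o=bot.get_obs();print(o["t"],o["eef_pos"],o["tool_rot"],o["gripper_width"],o["contact_force"])
H={"duct":0,"duct_opening":.09,"cover":.09,"cover_lip":.105,"jar":0,"spanner":0,"weight":0,"clamp":0,"tray":0,"tagged_axis":.073,"plain_axis":.073}
for c in("top","side"):
    im,d=bot.read_camera(c);cv2.imwrite(f"pics/{c}0.png",im)
    print(c,"cam at",ray(c,[0,0])[0])
    for n,z in H.items():
        if c=="side" and n not in("duct_opening","cover","cover_lip","duct"):continue
        for r in bot.pinpoint(n,c)[:2]:
            print(n,round(r["score"],2),np.round(r["at"],1),atz(c,r["at"],z))
E
```

```text
0.0 [0.2545 0.6249 0.4037] [-0.0001  0.1922  0.9814 -0.0009] 0.9958786131171469 [-0.1288 -0.1901  0.2144]
top cam at [0.5421 0.0821 1.1001]
duct 0.56 [395.3 266.7] [ 0.582 -0.049  0.   ]
cover 0.79 [465.9 258.1] [ 0.5957 -0.1601  0.09  ]
cover_lip 0.77 [470.6 255.3] [ 0.5998 -0.1645  0.105 ]
jar 0.87 [401.1 332.2] [ 0.4599 -0.0607  0.    ]
weight 0.87 [456.9 186.2] [ 0.7372 -0.165   0.    ]
clamp 0.82 [327.4 192.8] [0.7207 0.0813 0.    ]
clamp 0.49 [471.7 254.9] [ 0.6067 -0.1925  0.    ]
tray 0.69 [197.7 281.5] [0.5475 0.3237 0.    ]
plain_axis 0.41 [455.6 186.8] [ 0.7231 -0.1463  0.073 ]
side cam at [ 0.1101 -0.3766  0.673 ]
duct 0.62 [377.2 311.3] [ 0.592  -0.0429  0.    ]
cover 0.85 [446.9 312.2] [ 0.5973 -0.1606  0.09  ]
cover 0.31 [220.8 222.3] [0.4921 0.2351 0.09  ]
cover_lip 0.87 [450.9 306.3] [ 0.598 -0.164  0.105]
cover_lip 0.42 [328.5 359.7] [ 0.4096 -0.1023  0.105 ]
```

View pics/top0.png

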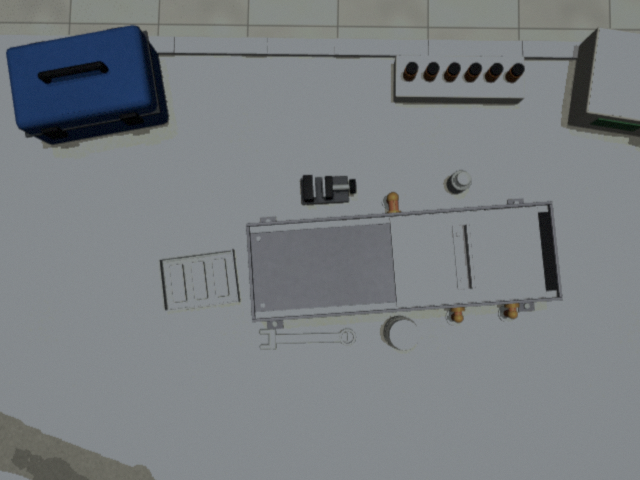

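View pics/side0.png

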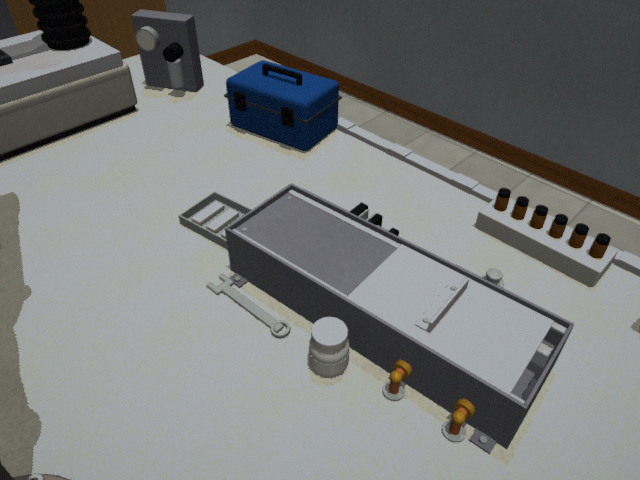

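```bash
python3 - <<'E'
from h import *
np.set_printoptions(precision=4,suppress=True)
im,d=bot.read_camera("top")
for n in("cover","cover_lip","duct"):
  for r in bot.trace(n,"top")[:1]:
    m=r["mask"];v,u=np.nonzero(m&(d>0))
    P=np.array([atdepth("top",(a,b),d[b,a]) for a,b in zip(u,v)])
    print(n,r["score"],len(P),"z pct",np.percentile(P[:,2],[5,25,50,75,95]))
    for lo,hi in((.08,.1),(.1,.13)):
        Q=P[(P[:,2]>lo)&(P[:,2]<hi)]
        if len(Q)>20:
            (cx,cy),(w,h),a=cv2.minAreaRect((Q[:,:2]*1000).astype(np.float32));print(lo,len(Q),"rect",cx,cy,w,h,a,Q[:,:2].mean(0))
E
```

```text
Traceback (most recent call last):
  File "h.py", line 9, in atdepth
    c,d=ray(cam,at);return c+d*dep
        ~~~^^^^^^^^
  File "h.py", line 4, in ray
    m=bot.camera_model(cam);K,R,t=[np.array(m[k],float) for k in("intrinsics","R","t")]
ValueError: time passes only in moves, steps and waits
```

Top: the duct spans columns 248–560 and rows 203–320, with the cover over the right part, its lip at about (466,257) and a dark gap at the right end (549,250). The jar is at (403,333), and the pipes leave the front at (457,313) and (512,310). The duct is turned by about +0.07 rad. I'll cache the calibration and fit it properly.

```bash
cat > h.py <<'E'
import numpy as np, cv2
from station import bot
C={c:[np.array(bot.camera_model(c)[k],float) for k in("intrinsics","R","t")] for c in("top","side")}
def ray(cam,at):
    K,R,t=C[cam];d=R.T@np.linalg.solve(K,np.array([at[0],at[1],1.]));return -R.T@t,d
def atz(cam,at,z):
    c,d=ray(cam,at);return c+d*(z-c[2])/d[2]
def cloud(cam,d):
    K,R,t=C[cam];v,u=np.mgrid[:480,:640]
    p=np.linalg.inv(K)@np.stack([u.ravel(),v.ravel(),np.ones(u.size)])*d.ravel()
    return (R.T@(p-t[:,None])).T.reshape(480,640,3)
def proj(cam,X):
    K,R,t=C[cam];p=K@(R@np.array(X)+t);return p[:2]/p[2]
E
python3 - <<'E'
from h import *
np.set_printoptions(precision=4,suppress=True)
im,d=bot.read_camera("top");P=cloud("top",d)
r=bot.trace("cover_lip","top")
print("noise bench z",P[400:420,300:320,2].mean(),P[400:420,300:320,2].std())
B=(P[...,2]>.08)&(P[...,2]<.13)&(d>0);B[:190]=0;B[330:]=0;B[:,:240]=0;B[:,570:]=0
n,l,s,_=cv2.connectedComponentsWithStats(B.astype(np.uint8));k=1+s[1:,4].argmax();Q=P[l==k]
print("duct top rect",cv2.minAreaRect((Q[:,:2]*1000).astype(np.float32)),len(Q))
# corners from picture, rim z=.1
for p in((248,225),(254,320),(551,203),(560,299)):print("corner",p,atz("top",p,.1)[:2])
for x in r[:2]:
    v,u=np.nonzero(x["mask"]);print("lip trace",x["score"],x["at"],len(u),u.min(),u.max(),v.min(),v.max(),atz("top",x["at"],.105))
Q=P[(P[...,2]>.106)&(l==k)]
print("high",len(Q),Q.mean(0),cv2.minAreaRect((Q[:,:2]*1000).astype(np.float32)))
E
```

```text
noise bench z -1.1457253978491184e-05 0.0018173176281204198
duct top rect ((588.2381591796875, -49.4498291015625), (170.42214965820312, 530.64013671875), 5.111150741577148) 29854
corner (248, 225) [0.646  0.2178]
corner (254, 320) [0.4832 0.203 ]
corner (551, 203) [ 0.6927 -0.3039]
corner (560, 299) [ 0.5284 -0.3167]
lip trace 0.76 [467.2, 257.5] 13385 390 545 208 307 [ 0.596  -0.1587  0.105 ]
high 286 [ 0.5979 -0.1605  0.1143] ((598.2550659179688, -160.96754455566406), (108.56371307373047, 6.000014781951904), 5.004936695098877)
```

```bash
python3 -m pendant '[[0,0,0,0,-6.8],[0,0,0,0,-6.8],[0,0,0,0,-6.8],[0,0,0,0,-6.8],[0,-0.010,-0.032,0,0],[0,-0.010,-0.032,0,0],[0,-0.010,-0.032,0,0],[0,-0.010,-0.032,0,0],[0,-0.010,-0.032,0,0],[0,-0.010,-0.032,0,0],[0,-0.010,-0.032,0,0],[0,-0.010,-0.032,0,0]]' 60
cat >> h.py <<'E'
DC=np.array([.5882,-.0494]);YAW=np.deg2rad(5.06)
def duct(p):
    c,s=np.cos(YAW),np.sin(YAW);x,y=np.array(p[:2])-DC;return np.array([c*x+s*y,-s*x+c*y])
def world(q,z):
    c,s=np.cos(YAW),np.sin(YAW);return np.array([DC[0]+c*q[0]-s*q[1],DC[1]+s*q[0]+c*q[1],z])
def state():
    from scipy.spatial.transform import Rotation as Ro
    o=bot.get_obs();w=o["tool_rot"];M=Ro.from_quat([w[1],w[2],w[3],w[0]]).as_matrix()
    a=np.rad2deg(np.arctan2(M[1,1],M[0,1])-YAW)-90
    print("t",round(o["t"],2),"duct xy mm",np.round(duct(o["eef_pos"])*1000,1),"z",round(o["eef_pos"][2]*1000,1),"tooly-ducty deg",round(a,2),"tilt",np.round(M[:2,2],4),"F",np.round(o["contact_force"],1),"q7",np.round(o["q"][6],2),"w",round(o["gripper_width"],3))
E
python3 -c "from h import *;state()"
```

```text
t: 2.05
eef_pos: [0.3572, 0.3755, 0.4049]
tool_rot: [0.0, -0.044, 0.999, 0.0]
contact_force: [0.6, 0.1, -0.6]
gripper_width: 0.003
grasp_force: 0.0
t 2.05 duct xy mm [-192.6  443.6] z 404.9 tooly-ducty deg -0.03 tilt [0.0003 0.0004] F [ 0.6  0.1 -0.6] q7 0.72 w 0.003
```

```bash
python3 -m pendant '[[0,-0.011,-0.033,0,0],[0,-0.011,-0.033,0,0],[0,-0.011,-0.033,0,0],[0,-0.011,-0.033,0,0],[0,-0.011,-0.033,0,0],[0,-0.011,-0.033,0,0],[0,-0.011,-0.033,0,0],[0,-0.011,-0.033,0,0],[0,-0.011,-0.033,0,0],[0,-0.011,-0.033,0,0],[0,-0.011,-0.033,0,0],[0,-0.011,-0.033,0,0]]'; python3 -m pendant '[[0,-0.011,-0.033,0,0],[0,-0.011,-0.033,0,0],[0,-0.011,-0.033,0,0],[0,-0.011,-0.033,0,0],[0,-0.011,-0.033,0,0],[0,-0.005,-0.02,0,0],[0,0,0,0.03,0],[0,0,0,0.03,0],[0,0,0,0.02,0],[0,0,0,0,0]]' >/dev/null; python3 - <<'E'
from h import *
np.set_printoptions(precision=4,suppress=True)
state()
im,d=bot.read_camera("side");P=cloud("side",d)
x=bot.get_obs()["eef_pos"]
cv2.imwrite("pics/side1.png",im)
m=(d>0)&(np.hypot(P[...,0]-x[0],P[...,1]-x[1])<.05)&(P[...,2]>.125)
v,u=np.nonzero(m);Q=P[m];lo=Q[:,2].min();print("lowest finger z",np.sort(Q[:,2])[:10],"tip expected",x[2]-.173)
for z in (.01,.03,.05):
    S=Q[(Q[:,2]<lo+z)];D=np.array([duct(p) for p in S]);print(z,len(S),D.min(0),D.max(0))
im,d=bot.read_camera("top")
print([ (r["score"],duct(atz("top",r["at"],.105))) for r in bot.pinpoint("cover_lip","top")[:1]])
E
```

```text
t: 3.05
eef_pos: [0.5234, -0.0074, 0.405]
tool_rot: [0.0, -0.044, 0.999, 0.0]
contact_force: [0.9, -0.5, 0.6]
gripper_width: 0.004
grasp_force: 0.0
t 3.88 duct xy mm [  -2.6 -135. ] z 320.2 tooly-ducty deg -0.02 tilt [-0.0078  0.0016] F [-0.5  0.7  0.7] q7 2.03 w 0.001
lowest finger z [0.1488 0.1492 0.1495 0.1501 0.1501 0.1502 0.1502 0.1504 0.1504 0.1505] tip expected 0.14972999765412948
0.01 79 [-0.0176 -0.1465] [-0.0051 -0.1205]
0.03 327 [-0.0176 -0.147 ] [ 0.0035 -0.1191]
0.05 687 [-0.0191 -0.1654] [ 0.0076 -0.1004]
[(0.97, array([-0.0018, -0.115 ]))]
```

View pics/side1.png

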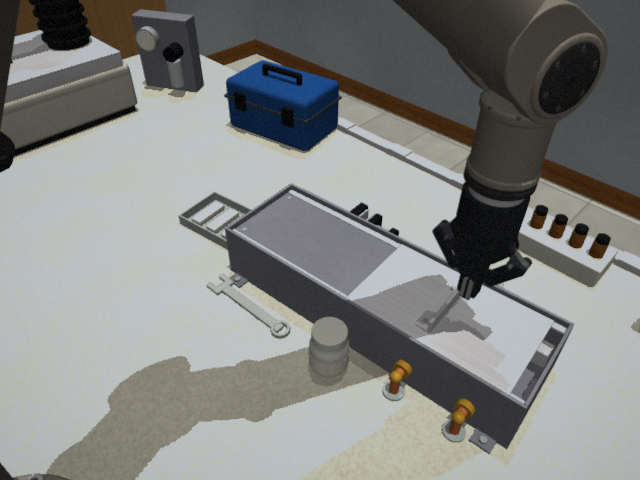

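The side view shows the shut gripper above the cover, just right of the lip (lip about (440,310), tips about (466,290)). Tip height agrees with the 173 mm figure. Next I back off to the right, go down to tip z of about 0.101, and make contact.

```bash
python3 -m pendant '[[0,-0.002,-0.012,0,0],[0,0,0,0.02,0],[0,0,0,0.02,0],[0,0,0,0.006,0],[0,0,0,0,0],[0,0,0,0,0]]'>/dev/null; python3 -c "from h import *;state()"; python3 -m pendant '[[0,0,0.005,0,0],[0,0,0.005,0,0],[0,0,0.005,0,0],[0,0,0.005,0,0],[0,0,0,0,0]]'; python3 -c "from h import *;state()"
```

```text
t 4.53 duct xy mm [   1.3 -148.4] z 279.8 tooly-ducty deg -0.04 tilt [ 0.0013 -0.0005] F [0.1 0.3 0.2] q7 2.06 w 0.001
t: 4.95
eef_pos: [0.6006, -0.1749, 0.2791]
tool_rot: [0.0, -0.045, 0.999, 0.0]
contact_force: [0.7, 0.2, 0.4]
gripper_width: -0.0
grasp_force: 0.0
t 4.95 duct xy mm [   1.3 -126.1] z 279.1 tooly-ducty deg 0.09 tilt [0.0006 0.0007] F [0.7 0.2 0.4] q7 2.03 w -0.0
```

```bash
python3 -m pendant '[[0,0,0,0.004,0],[0,0,0.006,0,0],[0,0,0.012,0,0],[0,0,0.014,0,0],[0,0,0.014,0,0],[0,0,0.014,0,0],[0,0,0.014,0,0],[0,0,0.014,0,0],[0,0,0.014,0,0],[0,0,0.014,0,0],[0,0,0.014,0,0],[0,0,0.014,0,0]]'; python3 -c "
from h import *;state()
im,d=bot.read_camera('top');cv2.imwrite('pics/top2.png',im)
print([(r['score'],duct(atz('top',r['at'],.105))) for r in bot.pinpoint('cover_lip','top')[:1]])"
```

```text
t: 5.95
eef_pos: [0.5875, -0.0317, 0.2747]
tool_rot: [-0.0, -0.044, 0.999, 0.0]
contact_force: [-0.1, -2.2, -0.9]
gripper_width: -0.004
grasp_force: 0.7
t 5.95 duct xy mm [ 0.9 17.7] z 274.7 tooly-ducty deg -0.02 tilt [-0.  0.] F [-0.1 -2.2 -0.9] q7 1.79 w -0.004
[(0.55, array([0.00076495, 0.02626557]))]
```

```bash
python3 -m pendant '[[0,0,0.012,0,0],[0,0,0.012,0,0],[0,0,0.012,0,0],[0,0,0.012,0,0],[0,0,0.012,0,0],[0,0,0.012,0,0],[0,0,0.010,0,0],[0,0,0.004,0,0],[0,0,0,0,0]]'; python3 -c "from h import *;state()"; python3 -m pendant '[[0,0,0.003,0,0],[0,0,0.003,0,0],[0,0,0.003,0,0],[0,0,0,0,0]]'; python3 -c "from h import *;state()"
```

```text
t: 6.8
eef_pos: [0.58, 0.0546, 0.2745]
tool_rot: [-0.0, -0.045, 0.999, 0.001]
contact_force: [-0.6, 0.2, 0.2]
gripper_width: -0.001
grasp_force: 0.0
t 6.8 duct xy mm [  1.  104.3] z 274.5 tooly-ducty deg 0.12 tilt [-0.0004  0.0011] F [-0.6  0.2  0.2] q7 1.64 w -0.001
t: 7.13
eef_pos: [0.5792, 0.0618, 0.2745]
tool_rot: [-0.0, -0.044, 0.999, 0.0]
contact_force: [-0.2, -0.5, -0.0]
gripper_width: 0.0
grasp_force: 0.3
t 7.13 duct xy mm [  0.9 111.5] z 274.5 tooly-ducty deg -0.02 tilt [-0.0006  0.0001] F [-0.2 -0.5 -0. ] q7 1.62 w 0.0
```

```bash
for i in 1; do python3 -m pendant '[[0,0,0.002,0,0],[0,0,0.002,0,0],[0,0,0.002,0,0],[0,0,0,0,0]]'; python3 -c "from h import *;state()"; done;  python3 -m pendant '[[0,0,0.002,0,0],[0,0,0,0,0]]'; python3 -c "
from h import *;state()
im,d=bot.read_camera('side');cv2.imwrite('pics/side2.png',im)
print([(r['score'],duct(atz('side',r['at'],.105))) for r in bot.pinpoint('cover_lip','side')[:1]])"
```

```text
t: 7.47
eef_pos: [0.5791, 0.0673, 0.2747]
tool_rot: [0.0, -0.044, 0.999, -0.0]
contact_force: [1.2, -2.7, -0.4]
gripper_width: 0.0
grasp_force: 1.4
t 7.47 duct xy mm [  1.3 117. ] z 274.7 tooly-ducty deg -0.03 tilt [ 0.001  -0.0005] F [ 1.2 -2.7 -0.4] q7 1.61 w 0.0
t: 7.63
eef_pos: [0.5793, 0.0679, 0.2749]
tool_rot: [0.001, -0.043, 0.999, -0.001]
contact_force: [3.5, -7.0, -2.3]
gripper_width: 0.002
grasp_force: 3.3
t 7.63 duct xy mm [  1.5 117.6] z 274.9 tooly-ducty deg -0.11 tilt [ 0.002 -0.002] F [ 3.5 -7.  -2.3] q7 1.61 w 0.002
[(0.67, array([-0.00062383,  0.12994581]))]
```

View pics/side2.png

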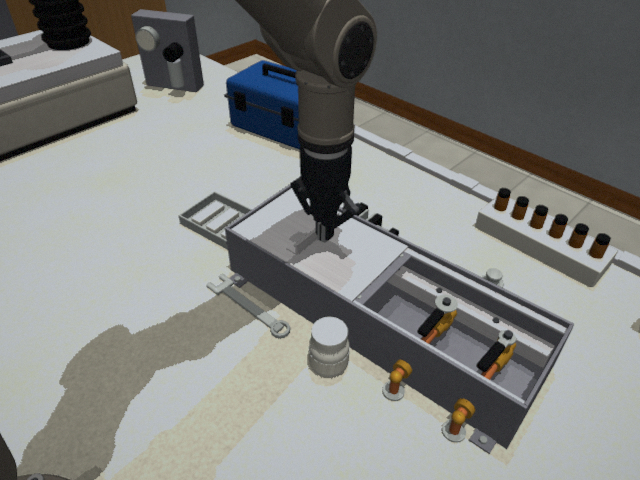

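The cover is now against the left end plate (force rose to 7 N, lip at about +132). The opening shows two valves. The left one, nut at (446,302), wears the disc and its handle end is about (428,325). The right one, at (508,338), is plain. I'll back off, rise, and measure the valves.

```bash
python3 -m pendant '[[0,0,-0.012,0,0],[0,0,-0.004,-0.02,0],[0,0,0,-0.03,0],[0,0,0,-0.01,0],[0,0,0,0,0]]'; python3 - <<'E'
from h import *
np.set_printoptions(precision=4,suppress=True)
state()
for c in("top","side"):
    im,d=bot.read_camera(c);P=cloud(c,d)
    if c=="top":cv2.imwrite("pics/top3.png",cv2.resize(im[180:340,330:590],None,fx=3,fy=3,interpolation=cv2.INTER_CUBIC))
    for n,z in(("tagged_axis",.073),("tagged_grip",.073),("plain_axis",.073),("nipple",0),("cover_lip",.105)):
        for r in bot.pinpoint(n,c)[:2]:print(c,n,round(r["score"],2),np.round(r["at"]),duct(atz(c,r["at"],z))*1000)
    for n in("tagged_lever","plain_lever"):
        for r in bot.trace(n,c)[:1]:
            m=r["mask"]&(d>0)&(P[...,2]>.064)&(P[...,2]<.084);Q=np.array([duct(p) for p in P[m]])*1000
            if len(Q)>5:print(c,n,round(r["score"],2),len(Q),Q.min(0),Q.max(0),cv2.minAreaRect(Q.astype(np.float32)),P[m][:,2].mean())
E
```

```text
t: 8.15
eef_pos: [0.5811, 0.0535, 0.3377]
tool_rot: [0.003, -0.044, 0.999, 0.001]
contact_force: [-0.0, 0.6, -0.0]
gripper_width: 0.0
grasp_force: 0.0
t 8.15 duct xy mm [  2.  103.1] z 337.7 tooly-ducty deg -0.03 tilt [0.0051 0.0022] F [-0.   0.6 -0. ] q7 1.61 w 0.0
top tagged_axis 0.93 [457. 242.] [  27.9033 -101.3432]
top tagged_grip 0.71 [481. 259.] [  -5.6844 -140.8719]
top tagged_grip 0.58 [459. 271.] [ -22.716  -100.4737]
top plain_axis 0.82 [511. 239.] [  26.2121 -196.6899]
top nipple 0.68 [479. 279.] [ -40.4453 -153.4767]
top nipple 0.48 [479. 256.] [   2.8374 -156.9442]
top tagged_lever 0.56 577 [ -46.4688 -116.7508] [ 41.905  -82.7967] ((-2.0273895263671875, -103.37232971191406), (88.14164733886719, 33.98573684692383), 7.701725482940674) 0.07737609017387093
top plain_lever 0.86 432 [ -45.8924 -209.0731] [  36.644  -184.4043] ((-4.335384368896484, -193.43685913085938), (23.37390899658203, 83.22177124023438), 82.97634887695312) 0.07698228538792107
side tagged_axis 0.81 [447. 303.] [ 30.2968 -97.5516]
side tagged_grip 0.74 [222. 222.] [-56.8397 306.4535]
side tagged_grip 0.64 [428. 324.] [-22.9029 -96.2082]
side plain_axis 0.71 [222. 226.] [-63.0526 300.4674]
side plain_axis 0.57 [508. 336.] [  30.1031 -195.3448]
side cover_lip 0.85 [321. 234.] [  1.7995 127.0239]
side tagged_lever 0.67 644 [ -46.9784 -114.0829] [ 43.6845 -80.1844] ((-1.5736808776855469, -101.21458435058594), (90.05382537841797, 33.28752517700195), 7.837277889251709) 0.07779341874710786
side plain_lever 0.87 620 [ -46.7804 -206.8362] [  36.3644 -182.031 ] ((-4.840366363525391, -192.4810791015625), (23.587011337280273, 83.6297836303711), 85.53998565673828) 0.0771763536700328
```

View pics/top3.png

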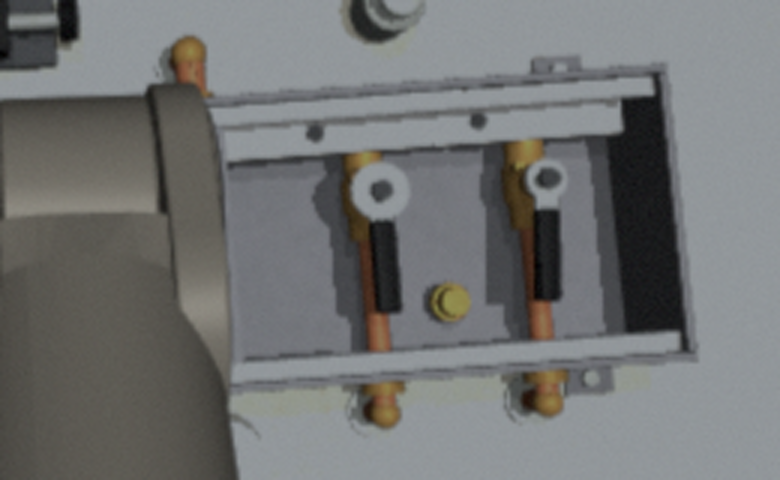

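Disc at (380,190) in the crop, so the tagged valve is the left one (duct about (25,-100)). Its handle points to the robot with its end at (390,308), angle about 0.05. The plain valve's nut is at (548,180), and the nipple is at (452,300), well under the tip height I plan to use. I'll move to the right of the tagged handle.

```bash
python3 -m pendant '[[0,0.003,-0.020,0,0],[0,0.004,-0.030,0,0],[0,0.004,-0.030,0,0],[0,0.004,-0.030,0,0],[0,0.004,-0.030,0,0],[0,0.004,-0.030,0,0],[0,0.004,-0.030,0,0],[0,0.002,-0.020,0,0],[0,0,-0.013,0,0],[0,0,0,0,0],[0,0,0,0,0]]'>/dev/null; python3 -c "
from h import *;state()"
```

```text
t 9.87 duct xy mm [ -27.9 -129.4] z 334.6 tooly-ducty deg -0.05 tilt [-0.      0.0006] F [-0.9  0.4 -0.2] q7 2.04 w 0.0
```

```bash
python3 -m pendant '[[0,0,0,0.03,0],[0,0,0,0.03,0],[0,0,0,0.025,0],[0,0,0,0.012,0],[0,0,0,0.004,0],[0,0,0,0,0],[0,0,0,0,0]]'>/dev/null; python3 - <<'E'
from h import *
state()
im,d=bot.read_camera('side');cv2.imwrite('pics/side4.png',cv2.resize(im[200:460,300:620],None,fx=2.4,fy=2.2))
# planned path in tool axes: r=52, h clearance 20, from theta0 to 1.57, yaw follows
import math
h,r,A=.020,.052,np.array([.025,-.100])
pos=lambda th:A+r*np.array([-math.cos(th),math.sin(th)])+h*np.array([-math.sin(th),-math.cos(th)])
p=duct(bot.get_obs()["eef_pos"]);a=0.
for i,th in enumerate(np.linspace(0,math.radians(96),17)):
    q=pos(th);dd=q-p  # tool y in duct frame at angle 90-a ; tool x = tool y+90deg
    ty=np.array([math.sin(a),math.cos(a)]);tx=np.array([-ty[1],ty[0]])
    print(round(math.degrees(th)),np.round(1000*np.array([dd@tx,dd@ty]),1),"yaw +",round(math.degrees(th-a),1));p=q;a=th
E
```

```text
t 10.45 duct xy mm [ -27.3 -129.4] z 234.7 tooly-ducty deg 0.02 tilt [ 0.0015 -0.0001] F [-0.7  0.3  0. ] q7 2.09 w 0.002
0 [-0.3  9.6] yaw + 0.0
6 [1.8 5.5] yaw + 6.0
12 [1.8 5.5] yaw + 6.0
18 [1.8 5.5] yaw + 6.0
24 [1.8 5.5] yaw + 6.0
30 [1.8 5.5] yaw + 6.0
36 [1.8 5.5] yaw + 6.0
42 [1.8 5.5] yaw + 6.0
48 [1.8 5.5] yaw + 6.0
54 [1.8 5.5] yaw + 6.0
60 [1.8 5.5] yaw + 6.0
66 [1.8 5.5] yaw + 6.0
72 [1.8 5.5] yaw + 6.0
78 [1.8 5.5] yaw + 6.0
84 [1.8 5.5] yaw + 6.0
90 [1.8 5.5] yaw + 6.0
96 [1.8 5.5] yaw + 6.0
```

View pics/side4.png

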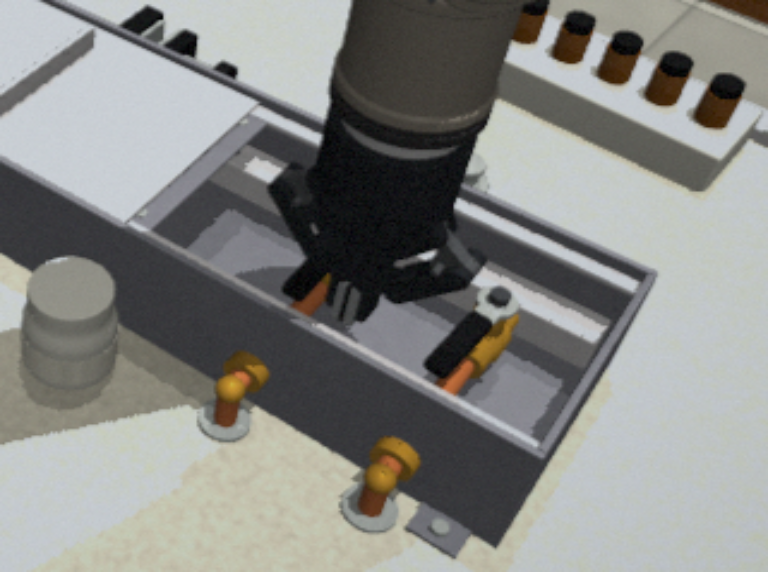

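Side crop: the shut fingertips at (347,300) are down right of the tagged handle (315,280), clear of the plain handle (460,340), with no contact force. Now I push round the arc, with the yaw following.

```bash
python3 -m pendant '[[0,0,0.005,0.003,0],[0,0,0.005,0,0],[0,0.0018,0.0055,0,6],[0,0.0018,0.0055,0,6],[0,0.0018,0.0055,0,6],[0,0.0018,0.0055,0,6],[0,0.0018,0.0055,0,6],[0,0.0018,0.0055,0,6],[0,0,0,0,0]]'; python3 -c "from h import *;state()"
```

```text
t: 11.25
eef_pos: [0.5657, -0.1365, 0.2311]
tool_rot: [-0.0, 0.268, 0.963, -0.0]
contact_force: [-0.3, -1.0, 1.6]
gripper_width: -0.007
grasp_force: 0.7
t 11.25 duct xy mm [-30.1 -84.8] z 231.1 tooly-ducty deg -36.19 tilt [-0.0003 -0.0004] F [-0.3 -1.   1.6] q7 1.52 w -0.007
```

```bash
python3 -m pendant '[[0,0.0018,0.0055,0,6],[0,0.0018,0.0055,0,6],[0,0.0018,0.0055,0,6],[0,0.0018,0.0055,0,6],[0,0.0018,0.0055,0,6],[0,0.0018,0.0055,0,6],[0,0.0018,0.0055,0,6],[0,0.0018,0.0055,0,6],[0,0,0,0,0]]'; python3 -c "from h import *;state()";  python3 -m pendant '[[0,0.0018,0.0055,0,6],[0,0,0,0,0]]'; python3 -c "from h import *;state()"
```

```text
t: 12.0
eef_pos: [0.5908, -0.0983, 0.2302]
tool_rot: [-0.001, 0.635, 0.772, -0.0]
contact_force: [-1.8, 0.7, 0.2]
gripper_width: 0.001
grasp_force: 0.8
t 12.0 duct xy mm [ -1.7 -48.9] z 230.2 tooly-ducty deg -83.96 tilt [-0.0025  0.0014] F [-1.8  0.7  0.2] q7 0.79 w 0.001
t: 12.17
eef_pos: [0.5956, -0.0962, 0.2302]
tool_rot: [-0.001, 0.674, 0.738, -0.0]
contact_force: [-2.9, 1.1, 0.8]
gripper_width: 0.003
grasp_force: 1.4
t 12.17 duct xy mm [  3.3 -47.3] z 230.2 tooly-ducty deg -89.89 tilt [-0.0021  0.001 ] F [-2.9  1.1  0.8] q7 0.71 w 0.003
```

```bash
for i in 1; do python3 -m pendant '[[0,0,0.002,0,0],[0,0,0,0,0]]'|grep -A0 contact; python3 -c "from h import *;state()"; python3 -m pendant '[[0,0,0.0015,0,0],[0,0,0,0,0]]'|grep contact;python3 -c "from h import *;state()"; done
```

```text
contact_force: [-3.8, 1.2, -0.1]
t 12.33 duct xy mm [  4.9 -47.5] z 230.2 tooly-ducty deg -89.63 tilt [-0.0025  0.0017] F [-3.8  1.2 -0.1] q7 0.71 w -0.001
contact_force: [-4.0, 2.4, -1.2]
t 12.5 duct xy mm [  6.2 -47.5] z 230.2 tooly-ducty deg -89.64 tilt [-0.0028  0.0022] F [-4.   2.4 -1.2] q7 0.71 w -0.001
```

```bash
for i in 1; do python3 -m pendant '[[0,0,0.002,0,0],[0,0,0,0,0]]'>/dev/null; python3 -c "from h import *;state()"; python3 -m pendant '[[0,0,0.002,0,0],[0,0,0,0,0]]'>/dev/null;python3 -c "from h import *;state()"; done
```

```text
t 12.67 duct xy mm [  7.3 -47.6] z 230.0 tooly-ducty deg -89.66 tilt [-0.0052  0.0029] F [-7.8  3.6  3.4] q7 0.71 w 0.001
t 12.83 duct xy mm [  8.1 -47.8] z 229.9 tooly-ducty deg -89.69 tilt [-0.0086  0.0038] F [-13.8   3.4   8.6] q7 0.71 w -0.001
```

Force jumps with little motion, so this is the hard stop. I'll give one slight extra press, then back off, rise, and check.

```bash
python3 -m pendant '[[0,0,0.0015,0,0],[0,0,0,0,0]]'>/dev/null; python3 -c "from h import *;state()"; python3 -m pendant '[[0,0,-0.010,0,0],[0,0,-0.012,0,0],[0,0,0,-0.02,0],[0,0,0,-0.035,0],[0,0,0,-0.035,0],[0,0.03,0,-0.03,0],[0,0.035,0,-0.02,0],[0,0.035,0,0,0],[0,0.035,0,0,0],[0,0.035,0,0,0],[0,0.035,0,0,0],[0,0.03,0,0,0]]'>/dev/null; python3 -m pendant '[[0,0.03,0,0,0],[0,0.03,0,0,0],[0,0,0,0,0],[0,0,0,0,0]]'>/dev/null
python3 - <<'E'
from h import *
np.set_printoptions(precision=1,suppress=True)
state()
for c in("top","side"):
    im,d=bot.read_camera(c);P=cloud(c,d);cv2.imwrite(f"pics/{c}5.png",im)
    for n,z in(("tagged_axis",.073),("tagged_grip",.073),("plain_axis",.073),("nipple",0),("cover_lip",.105)):
        for r in bot.pinpoint(n,c)[:1]:print(c,n,round(r["score"],2),np.round(r["at"]),duct(atz(c,r["at"],z))*1000)
    # dark handle points from depth
    q=np.stack(np.tensordot(P[...,:2]-DC,np.array([[np.cos(YAW),-np.sin(YAW)],[np.sin(YAW),np.cos(YAW)]]),1).transpose(2,0,1))*1000
    for n,(x0,x1,y0,y1) in {"tag":(0,60,-80,-20),"plain":(-60,5,-225,-160)}.items():
        m=(d>0)&(P[...,2]>.066)&(P[...,2]<.085)&(im.max(2)<60)&(q[0]>x0)&(q[0]<x1)&(q[1]>y0)&(q[1]<y1)
        X=q[:,m].T.astype(np.float32)
        if len(X)>10:
            f=cv2.fitLine(X,cv2.DIST_L2,0,.01,.01).ravel();print(c,n,len(X),X.min(0),X.max(0),"dir deg",np.degrees(np.arctan2(f[1],f[0])),cv2.minAreaRect(X))
E
```

```text
t 13.0 duct xy mm [  8.6 -47.9] z 229.8 tooly-ducty deg -89.72 tilt [-0.0109  0.0044] F [-18.    3.8  12.2] q7 0.7 w -0.002
t 14.33 duct xy mm [ -9.1 248.3] z 370.3 tooly-ducty deg -89.53 tilt [0. 0.] F [0.3 0.  0.3] q7 0.09 w 0.001
top tagged_axis 0.6 [455. 244.] [ 24.8 -97.9]
top tagged_grip 0.58 [426. 247.] [ 23.4 -47.8]
top plain_axis 0.62 [511. 241.] [  23.  -197.3]
top nipple 0.64 [476. 279.] [ -39.4 -148.7]
top cover_lip 0.94 [328. 263.] [  4.9 127.4]
top tag 256 [ 17.3 -79.9] [ 32.4 -27.7] dir deg 89.6935 ((24.798870086669922, -53.852203369140625), (52.23701095581055, 14.74753189086914), 89.19969940185547)
top plain 248 [ -44.2 -200.3] [   4.9 -184.7] dir deg -4.462028 ((-19.549427032470703, -193.0418701171875), (14.859594345092773, 49.05975341796875), 86.83075714111328)
side tagged_axis 0.72 [446. 304.] [ 26.8 -97.4]
side tagged_grip 0.9 [419. 289.] [ 27.8 -49.2]
side plain_axis 0.67 [252. 304.] [-159.4  129.1]
side cover_lip 0.59 [321. 231.] [  8.9 132. ]
side tag 305 [ 17.  -79.8] [ 31.1 -26.1] dir deg -89.36914 ((24.12356948852539, -52.927154541015625), (13.982828140258789, 53.7698974609375), 0.2431638538837433)
side plain 369 [ -46.8 -200.7] [   5.  -183.5] dir deg -4.360316 ((-20.62002944946289, -191.17637634277344), (15.41523265838623, 52.12912368774414), 85.27725982666016)
```

View pics/top5.png

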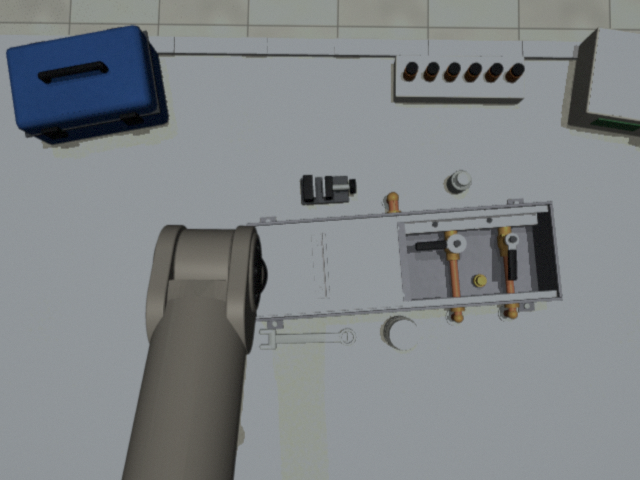

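The tagged handle at (431,246) points left, 89.7° (fully shut). The plain handle still points to the robot (about 4.4°, open). The nipple (480,281), jar, spanner, weight and clamp have not moved. One last depth check on the lip position, then I hand in.

```bash
python3 - <<'E'
from h import *
im,d=bot.read_camera("top");P=cloud("top",d)
Q=P[200:325,290:360].reshape(-1,3);Q=Q[(Q[:,2]>.108)&(Q[:,2]<.125)]
D=np.array([duct(p) for p in Q])*1000;print(len(D),np.median(D,0),D.min(0),D.max(0))
Z=P[240:300,345:395,2];print("plate z",np.median(Z))
ok=abs(np.median(D[:,1])-132)<3.5
if ok: print(bot.hand_in())
E
```

```text
192 [  1.13814155 131.89480344] [-52.01060323 129.46047954] [ 56.75739109 134.42854109]
plate z 0.09395542964647693
the job is handed in; nothing more can be done
None
```

The job is handed in: the cover is slid fully left (lip at +132 mm) and lying flat, and the tagged valve is shut against its stop. The other valve is still open, and the other things look unmoved in the last top picture, except the tray, which the arm hid.

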